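# Mount a stop arm on the fixture table and lock it with its pin

## Robot

A 6-joint arm with a two-finger parallel gripper is mounted at the origin on the work surface. World frame = base frame: x ahead of the robot, y to its left, z up, the work surface at z = 0. Lengths are in m, angles in rad, forces in N, time in s.
With the tool pointing down it reaches from about 0.35 to 0.775 m from the base axis. Payload 7.3 kg.
Tool frame: the origin (TCP) lies between the finger pads; the fingertips stand 14 mm ahead of it and the grasp point (between the pads) lies 5 mm behind it; z points along the fingers, y is the line along which they close (so a half turn about z gives the same grasp; the last joint's range is limited). The gripper opens to 92 mm and grips with 3 to 60 N. Pads are 19 mm wide; open, the fingers measure 130 mm over their backs; the gripper's body (75 mm by 190 mm) begins 47 mm behind the grasp point.
Start: joints at [-1.456, 0.342, 1.524, -0, 1.275, -0.146], TCP at [0.135, -0.507, 0.241] pointing down, gripper open.
Joint ranges: [-2.53, 2.53], [-0.77, 2.02], [0.04, 2.7], [-1, 4.14], [0.28, 2.66], [-3.11, 3.11]. Speed limits (rad/s): [2.57, 2.57, 3.14, 3.14, 3.14, 3.14].

## Interface

Orientations are given as [roll, pitch, yaw] about the fixed x, y, z axes, in that order (R = Rz(yaw) Ry(pitch) Rx(roll)).
In Python, from cell import robot, eyes gives the robot as it stands. The module is installed in compiled form; this text tells all that it offers.
- The arm moves only by the shell command python3 -m handwheel 'ROWS' [FORCE]. ROWS is JSON, one flat list of numbers, 5 for each row, row after row: the shift along the world's x, y, z in mm, then the turn about the world's z in rad, then the opening, from 0 (shut) to 1 (fully open). In form: [x, y, z, spin, jaw, x, y, z, spin, jaw, ...]. A call has 1 to 8 rows; each row shifts and turns the commanded pose from where the row before left it; what a row does not reach is not made up. A row lasts 1/10 s, in which the tool goes at most 50 mm and 8.59 degrees, less where a joint would pass 70% of its speed; a pose out of reach is approached as far as the arm can. A call with a gripper value outside its range is refused whole. The fingers move at their own pace and stop on an object; FORCE is the grip in N (left out, the last holds). Time passes only in rows, so rows that do not move let the fingers close. It gives the time, the measured TCP pose, the force, the opening and the grip force at its end, in the units of the state.
- robot.observe(): the state, without advancing time (a new reading comes with each control period).
- eyes.read_camera(name): name is "side" or "top" or "wrist"; returns (picture, depth): 420x560x3 uint8, blue, green, red; 420x560 float32, m along the optical axis (not along the pixel's ray), 0 where there is no reading.
- eyes.calibration(name): a dict with "fx", "fy", "cx", "cy" (pixels), "dist_coeffs" ([k1, k2, p1, p2, k3] as OpenCV has them; the pictures are not rectified), "world_to_cam" (4x4, takes a point from world to camera coordinates). Camera axes: x right, y down, z forward; pixel columns grow to the right and rows downward; lengths in m; the calibration is good to about 2 mm. A picture is of the moment at which its call begins: read the wrist's pose just before it. calibration takes no time and is no camera call; for the wrist camera it gives the pose at the moment of the call.
- robot.hand_in(): hands the job in; it is judged then, once.
The state is a dict: "time": time; "qpos": joint angles; "qvel": joint speeds; "joint_efforts": joint torques, N m; "tool_pos": TCP position; "tool_rot": TCP orientation; "contact_force": force on the tool from outside, world axes, zero at the start; "torque": the same for the moment, N m; "opening": finger opening in m; "grip_force": force on a finger pad.
Only numpy, scipy, OpenCV 4.12 (cv2) and the standard library are available. Lean on these libraries where they do the work, as an engineer would, in place of code of your own. Each camera call takes 0.05 s, during which the arm holds its last target. There are 200 camera calls.

## Task

Mount the stop arm on the swivel base: push its tube fully home on the upright spigot with the lug clear of the fork, then swing the arm counter-clockwise (seen from above) until its lug is inside the fork and stopped against the fork's side web, and push the locking pin down through fork and lug until its head sits flat on the fork. Leave the V-block, the spray can and the disc-headed bolt where they are.

Things in the scene. Friction and masses are not known exactly. Their poses are not given: they have to be found in the camera images.
- stop_arm: loose steel arm, 0.45 kg, standing upright on its tube: outside 40 mm, bore 26 mm, 85 mm tall, free to grip above 46 mm. Origin: centre of the tube's lower end, z up. Along +x a level lug 26 mm wide, from 26 to 36 mm up, ends 86 mm from the axis and has a vertical 13 mm hole. Along -x a short bar with a stop nose (30 mm wide, 26 to 44 mm up), without hole, ends 55 mm from the axis
- lug_hole (a point): centre of the lug's hole at mid-thickness: 70 mm along +x and 31 mm above the stop arm's origin; moves with the arm
- swivel_base: fixed round grey flange, 200 mm diameter, 12 mm thick, with an upright steel spigot in its centre (24 mm diameter, bevelled top). Origin: centre of its underside, on the table. A steel fork is clamped on the flange at an angle that differs every time and is not reported: seen from the spigot it lies 70 to 110 degrees counter-clockwise (from above) from this body's +x
- fork_zone (a point): on the flange's frame, 70 mm from the spigot's axis at 90 degrees from +x: the middle of the arc on which the fork's holes can lie (up to 20 degrees either way), at the mid-height of the fork's gap, 43 mm above the table. The fork: two level plates 36 mm radial x 26 mm wide, 27 to 35 and 51 to 59 mm above the table, each with a vertical 13 mm hole; the gap between takes the lug
- spigot_top (a point): centre of the spigot's top, 68 mm above the table
- spigot_foot (a point): on the spigot's axis at the flange's top face, 12 mm above the table, where the home tube's lower end rests. The fork's 10 mm thick upright web stands on this face and closes the fork's counter-clockwise side; its clockwise side is open. A lug swung in counter-clockwise meets the web when the holes are in line
- lock_pin: loose steel locking pin, 80 g, standing upright in a hole of the rack: shank 10 mm diameter, 40 mm long with a tapered tip, head a plain cylinder 18 mm diameter and 30 mm tall. Origin: centre of the tip's end, z up along the pin, total 70 mm. In the rack the underside of the head is 50 mm above the table
- pin_seat (a point): on the pin's axis at the underside of its head, 40 mm above the tip; 59 mm above the table when the pin is home in the fork
- pin_head (a point): on the pin's axis at mid-height of its head, 55 mm above the tip: grip here
- pin_rack: fixed aluminium block 110 x 45 x 50 mm with two blind holes 30 mm either side of its middle along x; origin: centre of its underside. One hole holds the locking pin, the other the bolt, which is which varies
- clamp_bolt: loose bystander: bolt with a flat disc head (34 mm diameter, 12 mm thick) in the other hole of the rack; leave it
- v_block: loose bystander: steel V-block 60 x 50 x 40 mm; leave it. Origin: centre of its underside
- spray_can: loose bystander: spray can 54 mm diameter, 160 mm tall; leave it. Origin: centre of its underside
Not all that is in view belongs to the job. Leave any yellow look-alike of the lock_pin alone.

How it is judged:
By the outcome, as a careful person would: the job done as asked, in the order asked, and still so for the second after the job is handed in, with the robot touching nothing.
It also fails if it takes over 72 s, if anything falls off the work surface, if the arm or the gripper's body presses on something with over 40 N, if the wrist force passes 120 N, or if a joint passes its speed limit or range.

## Working session

There is one attempt and no reset: what is moved stays moved. The work goes in short steps, Python scripts to look and compute and a shell command to move; the robot and the scene stay as the last step left them, time stands still between calls to the robot, and variables do not carry over. Pictures are saved under pics/ and viewed, at most 10 in all, crops included, and the job is handed in when it is done.

```bash
mkdir -p pics; cat > h.py <<'E'
import numpy as np, cv2
from cell import robot, eyes
def cal(n):
    c=eyes.calibration(n); K=np.array([[c["fx"],0,c["cx"]],[0,c["fy"],c["cy"]],[0,0,1.]])
    return K,np.array(c["dist_coeffs"],float),np.array(c["world_to_cam"])
def ray(c,uv):
    K,d,T=c; p=cv2.undistortPoints(np.array(uv,float).reshape(-1,1,2),K,d).reshape(-1,2)
    v=np.c_[p,np.ones(len(p))]@T[:3,:3]; o=-T[:3,:3].T@T[:3,3]
    return o,v
def onz(c,uv,z):
    o,v=ray(c,uv); return o+v*((z-o[2])/v[:,2])[:,None]
def proj(c,P):
    K,d,T=c; P=np.array(P,float).reshape(-1,3)
    return cv2.projectPoints(P,cv2.Rodrigues(T[:3,:3])[0],T[:3,3],K,d)[0].reshape(-1,2)
def cloud(c,dep):
    h,w=dep.shape; u,v=np.meshgrid(np.arange(w),np.arange(h))
    o,r=ray(c,np.c_[u.ravel(),v.ravel()]); return (o+r*dep.reshape(-1,1)).reshape(h,w,3)
E
python3 - <<'E'
from h import *
s=robot.observe(); print({k:np.round(v,3) for k,v in s.items()})
for n in("top","side"):
    c=cal(n); im,d=eyes.read_camera(n); cv2.imwrite(f"pics/{n}0.png",im); np.savez(f"{n}0.npz",im=im,d=d,K=c[0],D=c[1],T=c[2])
    print(n,c[0][0,0],c[1],np.round(-c[2][:3,:3].T@c[2][:3,3],3), np.round(c[2][2,:3],2))
E
```

```text
{'time': np.float64(0.0), 'qpos': array([-1.456,  0.343,  1.525,  0.   ,  1.275, -0.146]), 'qvel': array([-0.001, -0.002, -0.001,  0.002,  0.002,  0.001]), 'joint_efforts': array([ -0.   , -43.124, -24.422,   0.072,   0.056,  -0.   ]), 'tool_pos': array([ 0.135, -0.507,  0.24 ]), 'tool_rot': array([-3.14 , -0.   ,  0.261]), 'contact_force': array([-0.418, -0.022, -1.528]), 'torque': array([ 0.011,  0.062, -0.022]), 'grip_force': np.float64(0.0), 'opening': np.float64(0.092)}
top 381.7220026093839 [0.00381438 0.         0.         0.         0.        ] [0.45  0.007 0.871] [ 0.16  0.02 -0.99]
side 444.1133361249644 [-0.10703484  0.          0.          0.          0.        ] [0.277 0.905 0.59 ] [ 0.26 -0.84 -0.48]
```

View pics/top0.png

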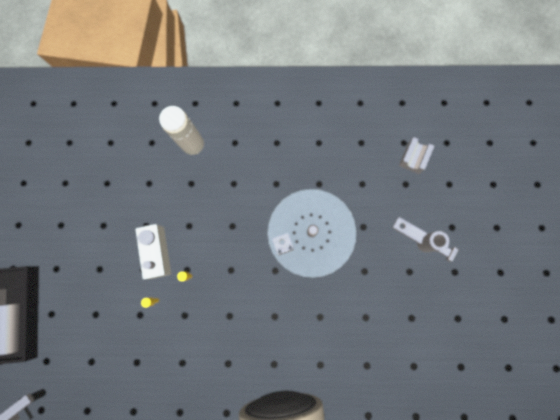

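View pics/side0.png

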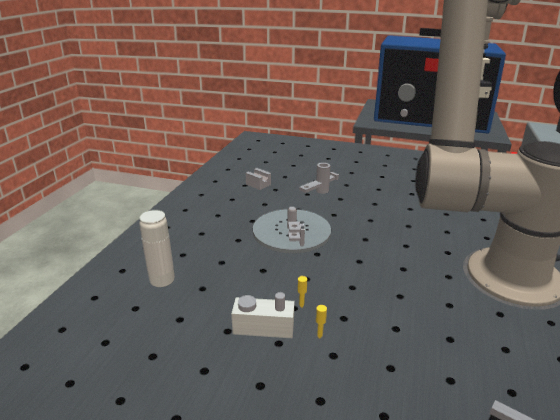

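The top view shows the flange at (312,233), the fork at (282,243), the arm's tube at (438,240) with its lug end at (400,222), the pin at (150,265) and the bolt at (147,238). The yellow look-alikes are at (183,276) and (147,302). In the side view the pin's head is at (280,299), the tube top at (323,166) and the spigot top at (292,210).

```bash
python3 - <<'E'
from h import *
z=np.load("top0.npz"); c=(z["K"],z["D"],z["T"]); P=cloud(c,z["d"])
zs=np.load("side0.npz"); cs=(zs["K"],zs["D"],zs["T"]); Ps=cloud(cs,zs["d"])
for n,u,v in[("flange",330,215),("spig",312,230),("fork",282,243),("tube",447,237),("lug",412,229),("pin",150,265),("bolt",147,238),("rack",153,252),("table",380,330)]:
    print(n,np.round(np.median(P[v-1:v+2,u-1:u+2].reshape(-1,3),0),4))
for n,u,v in[("pin",280,296),("bolt",247,302),("spig",292,209)]: print("s",n,np.round(np.median(Ps[v-1:v+2,u-1:u+2].reshape(-1,3),0),4))
# two-view triangulation of tops
def tri(a,b):
    (o1,v1),(o2,v2)=ray(c,a),ray(cs,b); A=np.c_[v1[0],-v2[0]]; t=np.linalg.lstsq(A,o2-o1,rcond=None)[0]
    p,q=o1+t[0]*v1[0],o2+t[1]*v2[0]; return np.round((p+q)/2,4),np.linalg.norm(p-q)
print("pin",tri((150,265),(280,296)),"tube",tri((439,239),(323,166)),"spig",tri((312,230),(292,210)))
im=np.r_[()] if 0 else z["im"]
a=cv2.resize(im[170:300,380:480],None,fx=4,fy=4,interpolation=3); b=cv2.resize(im[170:300,260:360],None,fx=4,fy=4,interpolation=3)
cv2.imwrite("pics/c0.png",np.hstack([a,b]))
E
```

```text
flange [ 0.5743 -0.0732  0.013 ]
spig [ 0.5341 -0.0297  0.0686]
fork [0.5103 0.035  0.0103]
tube [ 0.5201 -0.3037  0.0849]
lug [ 0.5414 -0.2484  0.0365]
pin [0.4579 0.305  0.0805]
bolt [0.5152 0.3222 0.0621]
rack [0.486  0.3117 0.0505]
table [ 3.233e-01 -1.809e-01 -2.000e-04]
s pin [0.4574 0.3174 0.081 ]
s bolt [0.5159 0.3295 0.0625]
s spig [ 0.5331 -0.026   0.0668]
pin (array([0.459 , 0.3079, 0.0732]), np.float64(0.0022474589279147697)) tube (array([ 0.5153, -0.2902,  0.0782]), np.float64(0.0023567622079819707)) spig (array([ 0.5347, -0.03  ,  0.0617]), np.float64(0.0003045599930452714))
```

View pics/c0.png

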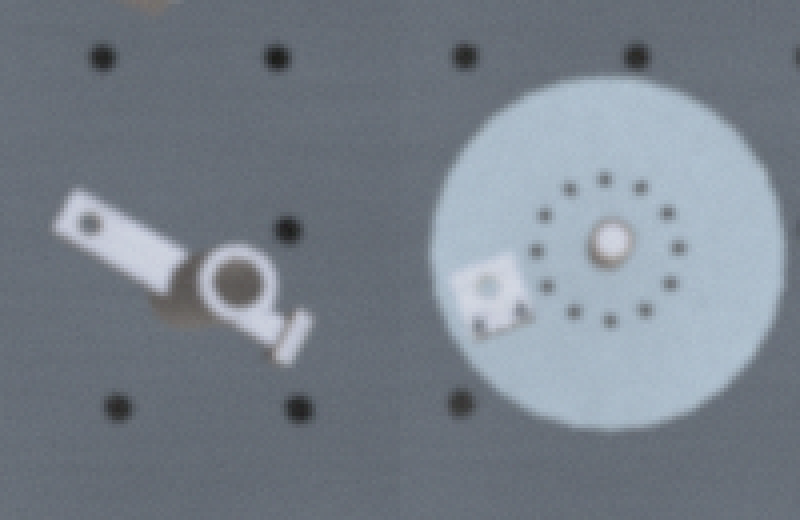

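The crop shows the tube's bore at (439,240), the lug hole at (402,225), the spigot at (312,230) and the fork hole at (281.5,241.5). The fork's web is on its lower (-x, counter-clockwise) side.

```bash
python3 - <<'E'
from h import *
z=np.load("top0.npz"); c=(z["K"],z["D"],z["T"])
f=lambda x,y,ox:(ox+x/4-.375,170+y/4-.375)
q={"tube":(f(238,282,380),.085),"lug":(f(90,222,380),.036),"spig":(f(610,242,260-100),.068),"fork":(f(487,287,160),.059),"pin":((149.7,265),.08)}
p={k:onz(c,[a],h)[0] for k,(a,h) in q.items()}
for k,v in p.items(): print(k,np.round(v,4),"r",round(np.hypot(*v[:2]),3))
d=p["lug"]-p["tube"]; print("lug",np.hypot(*d[:2]),np.degrees(np.arctan2(d[1],d[0])))
d=p["fork"]-p["spig"]; print("fork",np.hypot(*d[:2]),np.degrees(np.arctan2(d[1],d[0])))
cw=cal("wrist"); T=np.linalg.inv(cw[2]); s=robot.observe(); R=np.eye(3)
print("wristcam",np.round(T[:3,3]-s["tool_pos"],3),np.round(T[:3,:3],2),cw[0][0,0])
E
```

```text
tube [ 0.5136 -0.2875  0.085 ] r 0.589
lug [ 0.5497 -0.2277  0.036 ] r 0.595
spig [ 0.5339 -0.03    0.068 ] r 0.535
fork [0.5103 0.0349 0.059 ] r 0.512
pin [0.4579 0.3057 0.08  ] r 0.551
lug 0.0698368855667397 58.90742758504999
fork 0.06903026424495513 109.94055046997246
wristcam [0.067 0.018 0.144] [[ 0.26 -0.93 -0.25]
 [-0.97 -0.25 -0.06]
 [-0.    0.26 -0.97]] 372.20916887961613
```

```bash
python3 -m handwheel '[30,18,0,0,1, 30,18,0,0,1, 30,18,0,0,1, 30,18,0,0,1, 30,18,0,0,1, 30,18,0,0,1, 30,18,0,0,1, 30,18,0,0,1]' 40; python3 -m handwheel '[30,18,0,0,1, 30,18,0,0,1, 30,18,0,0,1, 30,18,0,0,1, 18,4,0,0,1,0,0,0,0,1,0,0,0,0,1]'
python3 - <<'E'
from h import *
s=robot.observe(); c=cal("wrist"); im,d=eyes.read_camera("wrist"); cv2.imwrite("pics/w1.png",im); np.savez("w1.npz",im=im,d=d,K=c[0],D=c[1],T=c[2]); print(s["tool_pos"],s["tool_rot"])
print(proj(c,[[.5136,-.2875,.085],[.5497,-.2277,.036]]))
E
```

```text
time: 0.9
tool_pos: [0.3764, -0.3622, 0.2404]
tool_rot: [-3.141, 0.0, 0.261]
contact_force: [-0.2, -0.5, 0.6]
opening: 0.0915
grip_force: 0.0
time: 1.6
tool_pos: [0.513, -0.2871, 0.2401]
tool_rot: [-3.141, 0.001, 0.262]
contact_force: [0.3, -0.2, -0.0]
opening: 0.0917
grip_force: 0.0
[ 0.51300274 -0.28709214  0.24010972] [-3.14081422e+00  1.22036925e-03  2.61511086e-01]
[[284.6185223  197.91770447]
 [231.8474886  132.26522753]]
```

View pics/w1.png

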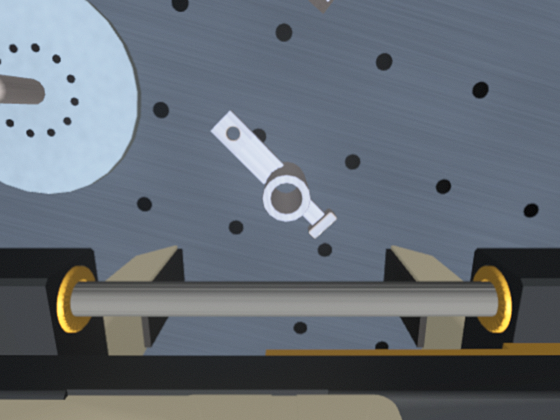

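The wrist view shows the tube's top at (286,198) and the lug hole at (232.5,133), within 1.5 px of where the top view predicts them, so the measured heights hold.

```bash
python3 - <<'E'
from h import *
L=lambda f:(lambda z:(z["K"],z["D"],z["T"]))(np.load(f))
for n,a,b in[("tube",(439.1,240.1),(286,198)),("lug",(402.1,225.1),(232.5,133))]:
    (o1,v1),(o2,v2)=ray(L("top0.npz"),a),ray(L("w1.npz"),b); t=np.linalg.lstsq(np.c_[v1[0],-v2[0]],o2-o1,rcond=None)[0]
    print(n,np.round(o1+t[0]*v1[0],4),np.round(o2+t[1]*v2[0],4))
E
python3 -m handwheel '[1,-1,-40,0,1, 0,0,-40,0,1, 0,0,-40,0,1, 0,0,-40,0,1, 0,0,-16,0,1, 0,0,0,0,1]'
python3 -m handwheel '[0,0,0,0,0.3, 0,0,0,0,0.3, 0,0,0,0,0.3, 0,0,0,0,0.3, 0,0,0,0,0.3,0,0,0,0,0.3]' 50
```

```text
tube [ 0.5138 -0.2883  0.0828] [ 0.5134 -0.2887  0.0829]
lug [ 0.5498 -0.2279  0.035 ] [ 0.5491 -0.2283  0.0351]
time: 2.25
tool_pos: [0.5118, -0.2879, 0.0621]
tool_rot: [-3.137, 0.004, 0.259]
contact_force: [-0.1, 0.2, 0.4]
opening: 0.0921
grip_force: 0.0
time: 2.85
tool_pos: [0.5145, -0.2883, 0.065]
tool_rot: [3.141, -0.0, 0.261]
contact_force: [-0.0, -0.2, -0.3]
opening: 0.0487
grip_force: 0.0
```

```bash

python3 -m handwheel '[0,0,0,0,0.3, 0,0,0,0,0.3, 0,0,0,0,0.3, 0,0,0,0,0.3,0,0,20,0,0.3,0,0,40,0,0.3,0,0,40,0,0.3,0,0,10,0,0.3]'
python3 -m handwheel '[2,20,0,0,0.3, 2,34,0,0,0.3, 2,34,0,0,0.3, 2,34,0,0,0.3, 2,34,0,0,0.3, 2,34,0,0,0.3, 2,10,0,0,0.3,0,0,0,0,0.3]'
python3 - <<'E'
from h import *
s=robot.observe(); c=cal("wrist"); im,d=eyes.read_camera("wrist"); cv2.imwrite("pics/w2.png",im); np.savez("w2.npz",im=im,d=d,K=c[0],D=c[1],T=c[2]); print(s["tool_pos"],s["tool_rot"])
t=s["tool_pos"]
print(proj(c,[[.5339,-.030,.068],[.5103,.0349,.059],[t[0],t[1],t[2]+.02],t+[.0361,.0598,-.065+.036]]))
E
```

```text
time: 3.65
tool_pos: [0.5158, -0.2892, 0.1786]
tool_rot: [3.136, -0.004, 0.261]
contact_force: [1.3, -1.2, -3.6]
opening: 0.0394
grip_force: 50.0
time: 4.45
tool_pos: [0.5274, -0.086, 0.1729]
tool_rot: [-3.14, 0.003, 0.264]
contact_force: [-0.1, -0.4, -4.3]
opening: 0.0394
grip_force: 50.0
[ 0.52743343 -0.08602463  0.17294754] [-3.13951712e+00  2.99082133e-03  2.63750182e-01]
[[207.00422464 184.8120977 ]
 [112.95864035 190.33584851]
 [283.37356396 305.42133503]
 [179.3343963  153.3184335 ]]
```

View pics/w2.png

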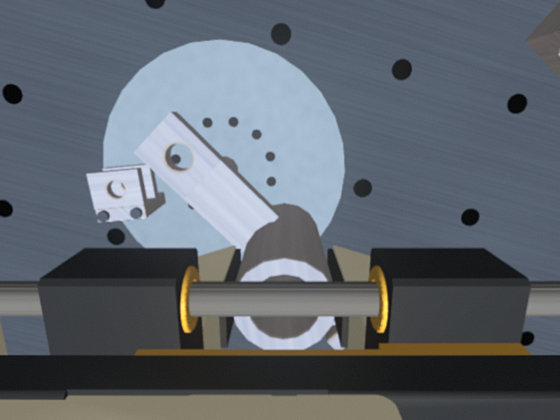

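The wrist view shows the arm held upright, its lug hole at (180,156), the fork hole at (116,188), and the spigot hidden behind the lug. I refine the spigot's axis from the flange rim in both views.

```bash
python3 - <<'E'
from h import *
from scipy.optimize import least_squares
for f in("top0","w1","w2"):
    z=np.load(f+".npz"); c=(z["K"],z["D"],z["T"]); hsv=cv2.cvtColor(z["im"],cv2.COLOR_BGR2HSV)
    m=((hsv[...,2]>165)&(hsv[...,1]>25)&(hsv[...,1]<90)&(hsv[...,0]>85)&(hsv[...,0]<115)).astype(np.uint8)
    cs=cv2.findContours(m,0,cv2.CHAIN_APPROX_NONE)[0]; k=max(cs,key=cv2.contourArea).reshape(-1,2)
    k=k[(k.min(1)>2)&(k[:,1]<240)] if f!="top0" else k
    p=onz(c,k,.012)[:,:2]
    r=least_squares(lambda q:np.hypot(*(p-q[:2]).T)-q[2],[.534,-.03,.1],loss="cauchy",f_scale=.0007)
    print(f,len(k),np.round(r.x,4))
    print(" fork seen in w2",onz(c,[(116,188)],.059),"lug",onz(c,[(180,156)],.036+.108)) if f=="w2" else 0
print(robot.observe()["tool_pos"],robot.observe()["contact_force"])
E
```

```text
top0 248 [ 0.5355 -0.0311  0.0981]
w1 371 [ 0.5355 -0.032   0.099 ]
w2 1144 [ 0.5361 -0.0319  0.0987]
 fork seen in w2 [[0.5125454  0.03306578 0.059     ]] lug [[ 0.56240977 -0.02677245  0.144     ]]
[ 0.52767924 -0.08743371  0.17329864] [ 0.64186776 -0.33122922 -4.2740364 ]
```

```bash
python3 -m handwheel '[3,18,0,0,0.3, 3,18,0,0,0.3, 3,19,0,0,0.3, 0,0,-15,0,0.3, 0,0,-10,0,0.3,0,0,0,0,0.3,0,0,0,0,0.3]'
python3 - <<'E'
from h import *
s=robot.observe(); print(s["tool_pos"])
c=cal("side"); im,d=eyes.read_camera("side"); cv2.imwrite("pics/s3.png",cv2.resize(im[140:270,210:370],None,fx=5,fy=4.6,interpolation=3))
np.savez("s3.npz",im=im,d=d,K=c[0],D=c[1],T=c[2])
for q in([.5355,-.0315],[.5345,-.0315],[.5355,-.0305]):print(proj(c,[q+[.068],q+[.012]]))
E
```

```text
time: 5.2
tool_pos: [0.5372, -0.0342, 0.1494]
tool_rot: [-3.141, 0.001, 0.259]
contact_force: [-0.1, 0.4, -4.8]
opening: 0.0393
grip_force: 50.0
[ 0.53720724 -0.03416589  0.14936454]
[[291.82547867 207.44992713]
 [291.41728531 226.83785402]]
[[292.21266546 207.5087595 ]
 [291.79508587 226.89962735]]
[[291.71427701 207.63147984]
 [291.30840039 227.02941062]]
```

View pics/s3.png

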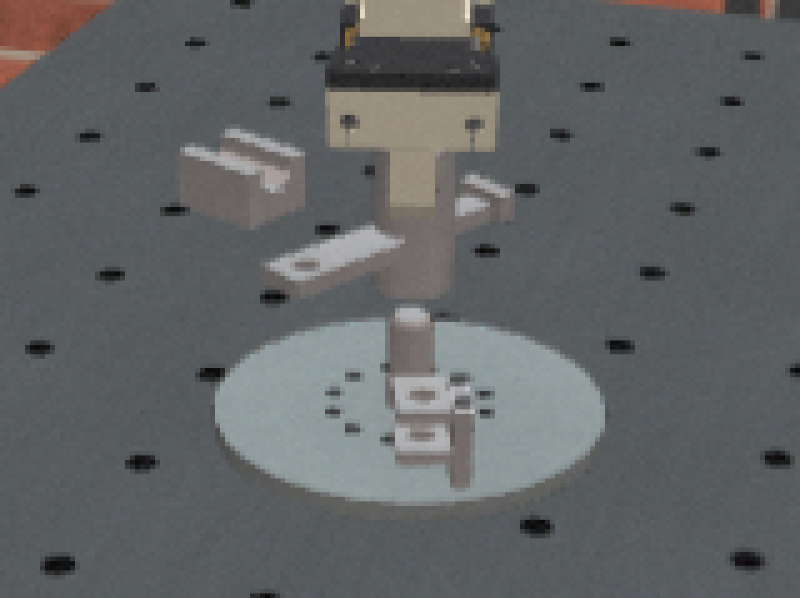

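The side view shows the tube standing over the spigot, its bottom centred near column 415 of the crop against 411 for the spigot. I'll measure the edges.

```bash
python3 - <<'E'
from h import *
z=np.load("s3.npz"); g=z["im"].astype(float); rb=(g[...,2]-g[...,0]); gr=g.mean(2)
for v in (188,191,194,197,200,202,208,211,214,217,219):
    u=np.arange(280,306); r=rb[v,u]  # redder than the bluish background
    t=(r.max()+min(np.median(r[:4]),np.median(r[-4:])))/2; on=np.flatnonzero(r>t)
    def e(i,j): return u[i]+(t-r[i])/(r[j]-r[i])*(j-i)
    a,b=on[0],on[-1]; L=e(a-1,a); R=e(b,b+1) if b+1<len(u) else np.nan
    print(v,round(L,2),round(R,2),"w",round(R-L,2),"c",round((L+R)/2,2))
c=(z["K"],z["D"],z["T"])
s=robot.observe()["tool_pos"]; print(s,proj(c,[[s[0],s[1],.085],[s[0],s[1],.13],[s[0]+.001,s[1],.085]]))
E
```

```text
188 284.58 nan w nan c nan
191 287.7 300.35 w 12.65 c 294.02
194 285.36 300.39 w 15.04 c 292.88
197 305.5 300.14 w -5.36 c 302.82
200 305.67 300.09 w -5.58 c 302.88
202 284.65 299.56 w 14.91 c 292.11
208 287.78 295.61 w 7.83 c 291.7
211 287.3 296.34 w 9.04 c 291.82
214 287.27 296.32 w 9.05 c 291.8
217 287.23 296.13 w 8.91 c 291.68
219 286.39 296.37 w 9.98 c 291.38
[ 0.53753405 -0.0340954   0.14981988] [[291.45052617 200.79691586]
 [291.78209816 184.30864376]
 [291.06168321 200.73937044]]
```

```bash
python3 -m handwheel '[1.5,2,-4,0,0.3, 0,0,-4,0,0.3, 0,0,-4,0,0.3, 0,0,-2,0,0.3, 0,0,-2,0,0.3,0,0,-2,0,0.3,0,0,0,0,0.3]'
python3 -c "
from h import *
s=robot.observe();print(s['tool_pos'],s['contact_force'],s['torque'])"
```

```text
time: 5.95
tool_pos: [0.5388, -0.0312, 0.1315]
tool_rot: [-3.141, 0.0, 0.261]
contact_force: [-0.2, -0.7, -4.0]
opening: 0.0392
grip_force: 50.0
[ 0.53876343 -0.03122433  0.13147172] [-0.20337623 -0.72576098 -3.9538019 ] [ 0.00964589 -0.00510912  0.03228808]
```

```bash
python3 -m handwheel '[0,0,-2,0,0.3, 0,0,-2,0,0.3,0,0,-2,0,0.3,0,0,0,0,0.3]'
python3 -c "
from h import *
s=robot.observe();print(s['tool_pos'],s['contact_force'],s['torque'])"
```

```text
time: 6.35
tool_pos: [0.5385, -0.0313, 0.1253]
tool_rot: [-3.141, 0.001, 0.261]
contact_force: [-1.2, -0.4, -4.2]
opening: 0.0392
grip_force: 50.0
[ 0.53848239 -0.03127077  0.12531481] [-1.17165864 -0.40722878 -4.22471699] [-0.10943914  0.2378927   0.03724262]
```

```bash
python3 -m handwheel '[-0.5,0,-4,0,0.3, 0,0,-5,0,0.3,0,0,-5,0,0.3,0,0,-5,0,0.3,0,0,0,0,0.3]'
python3 -c "
from h import *
s=robot.observe();print(s['tool_pos'],s['contact_force'],s['torque'])"
```

```text
time: 6.85
tool_pos: [0.5381, -0.0311, 0.1058]
tool_rot: [-3.141, 0.001, 0.261]
contact_force: [0.3, 0.2, -4.8]
opening: 0.0392
grip_force: 50.0
[ 0.53810004 -0.03113735  0.10577671] [ 0.29106748  0.19935712 -4.81301042] [-0.09211131  0.19451202 -0.02131279]
```

Sliding freely; continue to the flange.

```bash
python3 -m handwheel '[0,0,-6,0,0.3, 0,0,-6,0,0.3,0,0,-6,0,0.3,0,0,-5,0,0.3,0,0,-2,0,0.3,0,0,0,0,0.3]'
python3 -m handwheel '[0,0,-1.5,0,0.3,0,0,-1.5,0,0.3,0,0,-1,0,0.3,0,0,0,0,0.3]'
python3 -c "
from h import *
s=robot.observe();print(s['tool_pos'],s['contact_force'],s['torque'])"
```

```text
time: 7.45
tool_pos: [0.5381, -0.0312, 0.0812]
tool_rot: [-3.141, 0.001, 0.261]
contact_force: [-1.9, -0.8, -5.7]
opening: 0.0395
grip_force: 50.0
time: 7.85
tool_pos: [0.5383, -0.0314, 0.0777]
tool_rot: [3.141, 0.0, 0.261]
contact_force: [-3.9, -1.7, -2.8]
opening: 0.0392
grip_force: 50.0
[ 0.53827318 -0.03135929  0.07769691] [-3.90750312 -1.68355763 -2.79194945] [-0.33836095  0.63353484  0.00290691]
```

```bash
python3 -m handwheel '[-0.7,-0.3,-1,0,0.3,0,0,-1,0,0.3,0,0,0,0,0.3,0,0,0,0,0.3]'
python3 -c "
from h import *
s=robot.observe();print(s['tool_pos'],s['contact_force'],s['torque'])"
```

```text
time: 8.25
tool_pos: [0.5382, -0.0315, 0.0768]
tool_rot: [3.141, -0.002, 0.261]
contact_force: [-4.1, -0.8, 4.6]
opening: 0.0394
grip_force: 50.0
[ 0.5382112  -0.03154845  0.07677954] [-4.13909557 -0.82500745  4.56169484] [0.00907189 0.77522757 0.01218446]
```

```bash
python3 -m handwheel '[-0.5,0.1,0.5,0.1,0.3,-0.1,0.1,0,0.12,0.3,-0.1,0.1,0,0.12,0.3,-0.1,0.1,0,0.12,0.3,-0.1,0.1,0,0.12,0.3,-0.1,0.1,0,0.1,0.3,0,0,0,0,0.3]'
python3 -c "
from h import *
s=robot.observe();print(s['tool_pos'],s['contact_force'],s['torque'])"
```

```text
time: 8.95
tool_pos: [0.5374, -0.0305, 0.0768]
tool_rot: [3.14, -0.001, 0.942]
contact_force: [-1.3, 0.7, 1.8]
opening: 0.0392
grip_force: 50.0
[ 0.53736735 -0.03053159  0.07681383] [-1.27677112  0.66753367  1.8301236 ] [ 0.25253472  0.35860469 -0.03629871]
```

```bash
python3 -m handwheel '[-0.1,0.1,0,0.06,0.3,0,0.1,0,0.06,0.3,0,0,0,0.04,0.3,0,0,0,0,0.3]'
python3 -m handwheel '[0,0,0,0.03,0.3,0,0,0,0.02,0.3,0,0,0,0,0.3]'
python3 -c "
from h import *
s=robot.observe();print(s['tool_pos'],s['contact_force'],s['torque'])"
```

```text
time: 9.35
tool_pos: [0.5373, -0.0305, 0.0768]
tool_rot: [3.14, -0.001, 1.099]
contact_force: [-2.2, 2.4, 2.4]
opening: 0.0394
grip_force: 50.0
time: 9.65
tool_pos: [0.5372, -0.0305, 0.0768]
tool_rot: [3.14, -0.001, 1.149]
contact_force: [-1.0, 2.5, 5.7]
opening: 0.039
grip_force: 50.0
[ 0.53716452 -0.03054426  0.07678613] [-1.03783851  2.47860995  5.65086099] [ 0.62921881  0.25814564 -0.05348579]
```

```bash
python3 -m handwheel '[0,0,0,0.02,0.3,0,0,0,0.02,0.3,0,0,0,0,0.3]'
python3 -c "
from h import *
s=robot.observe();print(s['tool_pos'],s['contact_force'],s['torque'])"
python3 -m handwheel '[0,0,0,0.02,0.3,0,0,0,0.02,0.3,0,0,0,0,0.3]'
python3 -c "
from h import *
s=robot.observe();print(s['tool_pos'],s['contact_force'],s['torque'])"
```

```text
time: 9.95
tool_pos: [0.5373, -0.0304, 0.0768]
tool_rot: [3.14, -0.002, 1.186]
contact_force: [-0.5, 5.1, 5.9]
opening: 0.0391
grip_force: 50.0
[ 0.53728973 -0.03037452  0.0767642 ] [-0.50329203  5.06116382  5.85460631] [ 0.75934273  0.30232867 -1.55195439]
time: 10.25
tool_pos: [0.5371, -0.0311, 0.0767]
tool_rot: [3.14, -0.001, 1.228]
contact_force: [-1.7, 1.5, 5.6]
opening: 0.0394
grip_force: 50.0
[ 0.53707928 -0.03106842  0.07666703] [-1.72387054  1.51169916  5.58038078] [ 0.16446708  0.18049528 -1.50934592]
```

The web stop shows as -1.5 Nm with the arm slipping in the grip. Now I release, rise and check.

```bash
python3 -m handwheel '[0,0,0,0,0.75,0,0,0,0,0.75,0,0,0,0,0.75,0,0,0,0,0.75,0,0,0,0,0.75]'
python3 -m handwheel '[0,0,15,0,0.75,0,0,30,0,0.75,0,0,40,0,0.75,0,0,40,0,0.75,0,0,40,0,0.75,0,0,0,0,0.75,0,0,0,0,0.75]'
python3 - <<'E'
from h import *
s=robot.observe(); c=cal("wrist"); im,d=eyes.read_camera("wrist"); cv2.imwrite("pics/w4.png",im); np.savez("w4.npz",im=im,d=d,K=c[0],D=c[1],T=c[2]); print(s["tool_pos"],s["tool_rot"],s["contact_force"])
print(proj(c,[[.5358,-.0315,.097],[.5122,.0335,.059],[.5122,.0335,.048]]))
c=cal("side"); im,d=eyes.read_camera("side"); np.savez("s4.npz",im=im,d=d,K=c[0],D=c[1],T=c[2])
E
```

```text
time: 10.75
tool_pos: [0.5366, -0.0308, 0.0761]
tool_rot: [3.142, 0.0, 1.231]
contact_force: [0.3, 0.1, 0.3]
opening: 0.0681
grip_force: 0.0
time: 11.45
tool_pos: [0.5368, -0.0308, 0.2419]
tool_rot: [3.14, -0.0, 1.231]
contact_force: [0.1, 0.2, -0.1]
opening: 0.069
grip_force: 0.0
[ 0.5368183  -0.03080122  0.24191363] [ 3.13950758e+00 -1.52761115e-04  1.23097174e+00] [ 0.0869132   0.16010519 -0.13323354]
[[282.33914406 202.97826035]
 [231.43714613 132.17266216]
 [233.10122989 131.54096562]]
```

View pics/w4.png

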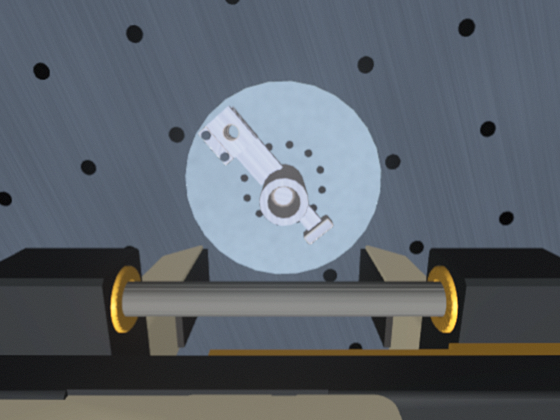

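The wrist view shows the tube home around the spigot at (283,197) and the lug inside the fork against the web. The fork hole is at (231.5,131), as predicted. Next is the pin.

```bash
python3 -m handwheel '[-4,20,0,-0.08,0.5,-8,34,0,-0.1,0.5,-8,34,0,-0.1,0.5,-8,34,0,-0.1,0.5,-8,34,0,-0.1,0.5,-8,34,0,-0.1,0.5,-8,34,0,-0.1,0.5,-8,34,0,-0.1,0.5]'
python3 -m handwheel '[-8,34,0,-0.1,0.5,-8,34,0,-0.09,0.5,-3,11,0,0,0.5,0,0,0,0,0.5,0,0,0,0,0.5]'
python3 - <<'E'
from h import *
s=robot.observe(); c=cal("wrist"); im,d=eyes.read_camera("wrist"); np.savez("w5.npz",im=im,d=d,K=c[0],D=c[1],T=c[2]); print(s["tool_pos"],s["tool_rot"])
print(proj(c,[[.4579,.3057,.08],[.4579,.3057,.05]]))
w4=np.load("w4.npz")["im"][100:165,190:290]
cv2.imwrite("pics/w5.png",np.vstack([cv2.resize(im[90:290,140:440],None,fx=2,fy=1.6),cv2.resize(w4,(600,280),interpolation=3)]))
z=np.load("top0.npz"); print(onz((z["K"],z["D"],z["T"]),[(183,276),(147,302)],.07))
E
```

```text
time: 12.35
tool_pos: [0.4755, 0.2284, 0.2395]
tool_rot: [-3.141, 0.003, 0.447]
contact_force: [0.5, 0.8, 0.6]
opening: 0.046
grip_force: 0.0
time: 12.85
tool_pos: [0.4576, 0.3053, 0.2403]
tool_rot: [3.14, 0.002, 0.262]
contact_force: [-0.5, -0.2, -0.6]
opening: 0.0458
grip_force: 0.0
[0.45756908 0.30528909 0.24034049] [3.14048358e+00 1.74214418e-03 2.62080338e-01]
[[283.22202902 196.49428894]
 [283.2546901  189.25642629]]
[[0.43603963 0.23821431 0.07      ]
 [0.38266151 0.30990817 0.07      ]]
```

View pics/w5.png

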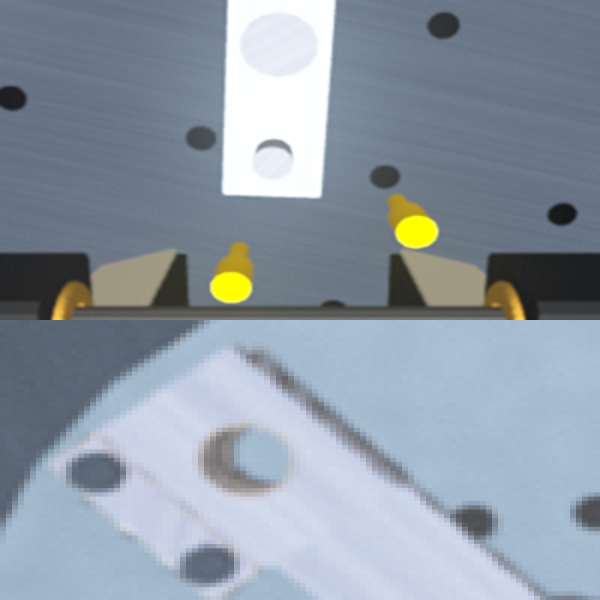

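The top part of the picture shows the pin's head at about (276.5,191) in the wrist view, the bolt's disc above it, and the two yellow look-alikes below. The bottom part shows the fork hole open through to the flange at (230.4,131.8), with the web to its left.

```bash
python3 - <<'E'
from h import *
L=lambda f:(lambda z:((z["K"],z["D"],z["T"]),z["im"]))(np.load(f))
c,im=L("w5.npz"); ct,it=L("top0.npz"); cs,isd=L("side0.npz")
g=im[175:210,260:295]; g=cv2.cvtColor(g,cv2.COLOR_BGR2GRAY)
print(g[::2,8:28:1])
m=(g<np.median(g)-12).astype(np.uint8); 
n,l,st,ce=cv2.connectedComponentsWithStats((g<238).astype(np.uint8)); print(st[1:],ce[1:]+[260,175])
g=cv2.cvtColor(it,cv2.COLOR_BGR2GRAY)[255:276,138:164]; print(g)
print("fork",onz(L("w4.npz")[0],[(230.4,131.8)],.059))
E
```

```text
[[254 254 255 255 255 255 255 255 255 255 255 255 255 255 255 255 254 254
  254 254]
 [255 255 255 254 238 207 186 168 156 159 169 189 210 240 254 255 255 255
  254 254]
 [255 247 199 148 131 132 135 136 136 136 138 139 133 134 159 223 254 255
  255 255]
 [233 153 129 137 144 151 160 170 171 164 154 147 143 138 134 133 164 238
  255 255]
 [175 155 193 218 233 238 239 239 237 239 240 237 223 206 182 147 130 194
  255 255]
 [207 232 241 241 239 237 236 236 238 240 241 240 239 240 240 222 174 161
  235 255]
 [238 239 239 238 236 235 236 239 240 240 238 237 238 239 241 242 235 207
  231 255]
 [238 238 237 235 236 238 240 240 239 238 237 238 240 240 239 237 236 229
  230 254]
 [237 235 235 237 239 240 240 237 237 238 239 240 240 238 236 237 236 234
  240 254]
 [234 236 238 240 240 238 237 237 239 239 240 238 236 236 235 237 236 239
  249 254]
 [235 239 240 238 238 236 237 239 240 240 237 236 236 236 236 237 238 245
  253 255]
 [242 238 238 236 237 238 239 240 238 237 235 236 237 236 237 237 242 250
  254 254]
 [253 247 238 237 238 239 239 237 235 235 235 236 236 238 241 249 253 255
  255 
[... 2168 characters left out ...]
98]
 [104  94 105 167 223 239 242 243 242 242 241 240 240 240 241 241 243 244
  244 243 243 242 243 241 235 208]
 [105  99 106 153 217 238 242 243 244 244 243 243 243 243 243 243 243 244
  244 243 243 243 242 242 238 216]
 [106 105 110 148 211 237 242 243 244 244 244 244 243 243 243 243 243 244
  244 243 242 242 242 242 239 223]
 [107 108 111 150 209 237 242 243 244 244 244 244 243 243 243 243 243 243
  243 243 242 241 241 241 238 221]
 [109 110 115 146 208 237 242 243 244 244 244 243 243 243 243 243 243 243
  242 242 240 238 235 233 228 212]
 [109 105 111 143 200 233 242 243 243 244 244 243 243 242 241 241 240 238
  235 233 226 221 211 202 191 172]]
fork [[0.5114733  0.03408893 0.059     ]]
```

```bash
python3 - <<'E'
from h import *
L=lambda f:(lambda z:(z["K"],z["D"],z["T"]))(np.load(f))
c,ct=L("w5.npz"),L("top0.npz")
print(onz(c,[(276.7,192)],.08),onz(ct,[(146.3,264.5)],.08))
def tri(c1,a,c2,b):
    (o1,v1),(o2,v2)=ray(c1,a),ray(c2,b); t=np.linalg.lstsq(np.c_[v1[0],-v2[0]],o2-o1,rcond=None)[0]
    return np.round(o1+t[0]*v1[0],4),np.round(o2+t[1]*v2[0],4)
print(tri(c,(276.7,192),ct,(146.3,264.5)),"fork hole",tri(L("w4.npz"),(230.4,131.8),ct,(281.4,241.4)))
print(robot.observe()["tool_pos"])
E
```

```text
[[0.46019127 0.31195531 0.08      ]] [[0.45883494 0.31286463 0.08      ]]
(array([0.4602, 0.312 , 0.0802]), array([0.4588, 0.3127, 0.0804])) fork hole (array([0.5108, 0.0341, 0.0543]), array([0.5106, 0.035 , 0.0544]))
[0.4578373  0.30499456 0.24064962]
```

```bash
python3 -m handwheel '[2,7,-20,0,0.5,0,0,-40,0,0.5,0,0,-40,0,0.5,0,0,-40,0,0.5,0,0,-25,0,0.5,0,0,-8,0,0.5,0,0,0,0,0.5]'
python3 -m handwheel '[0,0,0,0,0.1,0,0,0,0,0.1,0,0,0,0,0.1,0,0,0,0,0.1,0,0,0,0,0.1,0,0,0,0,0.1]' 30
```

```text
time: 13.6
tool_pos: [0.4597, 0.312, 0.0676]
tool_rot: [3.141, 0.002, 0.26]
contact_force: [-0.5, -0.3, 0.1]
opening: 0.0461
grip_force: 0.0
time: 14.2
tool_pos: [0.46, 0.3134, 0.0691]
tool_rot: [-3.142, -0.001, 0.261]
contact_force: [0.3, -1.9, 5.5]
opening: 0.017
grip_force: 30.0
```

```bash
python3 -m handwheel '[0,0,20,0,0.1,0,0,35,0,0.1,0,0,35,0,0.1,0,0,10,0,0.1,5,-25,0,0,0.1,7,-36,0,0,0.1,7,-36,0,0,0.1,7,-36,0,0,0.1]'
python3 -m handwheel '[7,-36,0,0,0.1,7,-36,0,0,0.1,7,-36,0,0,0.1,4,-34,0,0,0.1,1,-3,-15,0,0.1,0,0,-15,0,0.1,0,0,0,0,0.1,0,0,0,0,0.1]'
python3 - <<'E'
from h import *
s=robot.observe(); print(s["tool_pos"],s["contact_force"])
c=cal("side"); im,d=eyes.read_camera("side"); np.savez("s6.npz",im=im,d=d,K=c[0],D=c[1],T=c[2])
cv2.imwrite("pics/s6.png",cv2.resize(im[160:250,240:340],None,fx=6,fy=6,interpolation=3))
print((proj(c,[[.5117,.0341,.059],[.5117,.0341,.067],[.5117,.0341,.1],[.5127,.0341,.067],[.5117,.0351,.067]])-[240,160])*6)
E
```

```text
time: 15.0
tool_pos: [0.4851, 0.179, 0.1673]
tool_rot: [-3.142, 0.002, 0.262]
contact_force: [0.2, 0.3, -1.2]
opening: 0.0175
grip_force: 30.0
time: 15.8
tool_pos: [0.5112, 0.0354, 0.1378]
tool_rot: [-3.141, 0.001, 0.261]
contact_force: [0.5, 0.5, 0.0]
opening: 0.017
grip_force: 30.0
[0.51122026 0.03540444 0.13781305] [0.48035837 0.50987231 0.01182425]
[[322.68531663 389.02067196]
 [323.10984062 371.39408219]
 [324.88597038 297.27343466]
 [320.65010645 370.99970328]
 [322.41339765 372.61645103]]
```

View pics/s6.png

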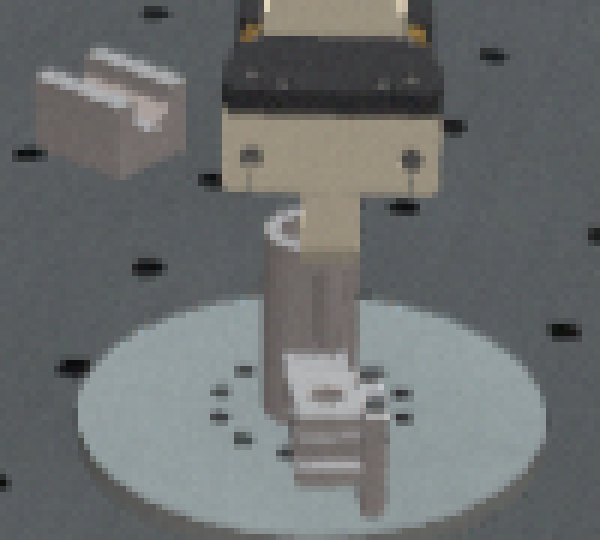

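The side view shows the fork hole at (326,394) in the crop. The pin's shank hangs in front of the tube near column 320, so I'll measure its edges.

```bash
python3 - <<'E'
from h import *
z=np.load("s6.npz"); g=z["im"].astype(int).mean(2).astype(int); np.set_printoptions(linewidth=200)
print(np.arange(282,302))
for v in range(201,232): print(v,g[v,282:302])
c=(z["K"],z["D"],z["T"]); s=robot.observe()["tool_pos"]; print(proj(c,[[s[0],s[1],.09],[s[0],s[1],.08]]),proj(c,[[.5117,.0341,.059]]))
E
```

```text
[282 283 284 285 286 287 288 289 290 291 292 293 294 295 296 297 298 299 300 301]
201 [ 92  91  88  92  98 107 131 153 133 128 130 127 129 129 129 129 126 134  93  91]
202 [ 94  94  87  93  95 101 102 103 114 115 113 113 112 113 113 116 112 111  95  90]
203 [ 92  92  88  96  98 101 104 106 112 110 112 112 112 114 111 116 115 109  90  92]
204 [ 94  93  88  94 101 103 103 106 107 104 109 107 108 110 111 112 111 108  94  90]
205 [ 93  90  87  94  98 103 107 105 105 106 104 101 107 111 113 104 107 105  91  91]
206 [ 92  86  87  94 101 102 106 105 104 105  95  97 102 110 113 108 108 108  89  90]
207 [ 90  88  89  92 101 100 105 106 107 106  94  96 104 110 114 105 107 106  90  93]
208 [ 93  89  88  94  98 102 104 106 107 106  99  94 104 109 111 103 108 101  81  82]
209 [113 112  90  97  99 102 105 109 106 108  96  99 105 111 112 101 107  90  85  86]
210 [154 133  91  96  99 103 105 108 106 106  95  95 105 111 109 106 110 120 154 142]
211 [155 134  89  95  98 102 108 103 105 108  97  97 104 109 111 112 109 118 155 155]
212 [154 134  90  97 103 101 107 105 105 108  95  98 102 110 110 110 110
[... 1036 characters left out ...]
 180 177]
225 [150 131  94  99 103  95 128 178 179 167 122 114 111 107 113 162 179 180 182 165]
226 [148 134  95  99 103  96 108 172 176 160 133 125 122 122 128 160 180 180 180 124]
227 [152 137  94  98 103 102 112 156 178 177 177 163 165 153 181 178 180 179 163  83]
228 [151 151 104 100 103 110 122 150 173 177 174 174 174 173 177 176 175 172 146 117]
229 [150 153 139 114 105 105 103 123 150 153 150 150 148 150 155 154 152 149 115 167]
230 [150 150 152 150 125 120  89 100 111 109 109 110 107 109 111 112 111 111 105 111]
231 [151 152 152 148 148 150 100 118 113 113 112 114 113 112 114 118 120 119 109 106]
[[293.91490143 213.60993609]
 [293.82565083 217.36149171]] [[293.7808861  224.83677866]]
```

```bash
python3 -m handwheel '[-1,-1,-6,0,0.1,0,0,-6,0,0.1,0,0,-5,0,0.1,0,0,-3,0,0.1,0,0,-3,0,0.1,0,0,-2,0,0.1,0,0,0,0,0.1]'
python3 -c "
from h import *
s=robot.observe();print(s['tool_pos'],s['contact_force'],s['torque'])"
```

```text
time: 16.55
tool_pos: [0.5105, 0.0342, 0.113]
tool_rot: [-3.142, 0.0, 0.261]
contact_force: [-0.7, -0.0, -0.5]
opening: 0.0173
grip_force: 30.0
[0.51048509 0.03423706 0.11296019] [-0.70403246 -0.04865826 -0.51391315] [ 0.00893408 -0.03935543 -0.06472288]
```

Tip is in the top plate's hole without resistance.

```bash
python3 -m handwheel '[0,0,-3,0,0.1,0,0,-3,0,0.1,0,0,-3,0,0.1,0,0,-3,0,0.1,0,0,0,0,0.1]'
python3 -c "
from h import *
s=robot.observe();print(s['tool_pos'],s['contact_force'],s['torque'])"
python3 -m handwheel '[0,0,-3,0,0.1,0,0,-3,0,0.1,0,0,-3,0,0.1,0,0,0,0,0.1]'
python3 -c "
from h import *
s=robot.observe();print(s['tool_pos'],s['contact_force'],s['torque'])"
```

```text
time: 17.05
tool_pos: [0.5105, 0.0342, 0.1008]
tool_rot: [-3.142, 0.0, 0.261]
contact_force: [1.0, -0.1, -0.7]
opening: 0.0174
grip_force: 30.0
[0.51051863 0.03421973 0.10079835] [ 1.02525866 -0.12036526 -0.67667392] [ 0.00457685 -0.10049685  0.0059556 ]
time: 17.45
tool_pos: [0.5105, 0.0342, 0.0918]
tool_rot: [-3.142, 0.0, 0.261]
contact_force: [0.9, -0.3, -1.3]
opening: 0.0171
grip_force: 30.0
[0.5105028  0.03424407 0.09181134] [ 0.88461425 -0.30908052 -1.28160838] [ 0.05772323 -0.07207541  0.00609806]
```

```bash
python3 -m handwheel '[0,0,-3,0,0.1,0,0,-3,0,0.1,0,0,-3,0,0.1,0,0,-2,0,0.1,0,0,0,0,0.1]'
python3 -m handwheel '[0,0,-1.5,0,0.1,0,0,-1.5,0,0.1,0,0,-1,0,0.1,0,0,0,0,0.1]'
python3 -c "
from h import *
s=robot.observe();print(s['tool_pos'],s['contact_force'],s['torque'])"
```

```text
time: 17.95
tool_pos: [0.5105, 0.0342, 0.0809]
tool_rot: [-3.142, 0.0, 0.261]
contact_force: [0.6, -0.4, -0.7]
opening: 0.0169
grip_force: 30.0
time: 18.35
tool_pos: [0.5107, 0.0343, 0.078]
tool_rot: [3.141, -0.0, 0.261]
contact_force: [-1.6, -0.1, 7.1]
opening: 0.0168
grip_force: 30.0
[0.51065251 0.03426401 0.07803458] [-1.58974353 -0.08941265  7.08679728] [0.03869239 0.38405782 0.01445503]
```

```bash
python3 -m handwheel '[0,0,-1,0,0.1,0,0,-1,0,0.1,0,0,0,0,0.1]'
python3 -m handwheel '[0,0,1,0,0.4,0,0,0,0,0.4,0,0,0,0,0.4,0,0,0,0,0.4,0,0,0,0,0.4]'
python3 -m handwheel '[0,0,15,0,0.4,0,0,30,0,0.4,0,0,40,0,0.4,0,0,40,0,0.4,0,0,30,0,0.4,0,-20,0,0,0.4,0,0,0,0,0.4]'
python3 - <<'E'
from h import *
z=np.load("w4.npz"); s=robot.observe(); c=cal("wrist"); im,d=eyes.read_camera("wrist"); P=cloud(c,d)
c2=cal("side"); im2,d2=eyes.read_camera("side"); P2=cloud(c2,d2)
for n,p in("wrist",P),("side",P2):
    m=np.hypot(p[...,0]-.5112,p[...,1]-.034)<.006; q=p[m&(p[...,2]>.03)]; print(n,len(q),np.round(np.percentile(q[:,2],[10,50,90]),4))
    m=abs(np.hypot(p[...,0]-.5358,p[...,1]+.0315)-.0165)<.003; q=p[m]; print("  tube top",np.round(np.percentile(q[:,2],[50,90]),4))
cv2.imwrite("pics/end.png",np.hstack([cv2.resize(im[60:260,130:330],(400,400)),cv2.resize(im2[160:250,240:330],(400,400),interpolation=3)])); print(s["tool_pos"],s["contact_force"],s["time"])
E
```

```text
time: 18.65
tool_pos: [0.5108, 0.0343, 0.0778]
tool_rot: [3.141, -0.002, 0.261]
contact_force: [-8.2, -0.7, 24.1]
opening: 0.0171
grip_force: 30.0
time: 19.15
tool_pos: [0.5105, 0.0342, 0.0759]
tool_rot: [-3.141, 0.001, 0.261]
contact_force: [0.0, 0.2, -0.6]
opening: 0.0364
grip_force: 0.0
time: 19.85
tool_pos: [0.511, 0.0129, 0.232]
tool_rot: [3.14, -0.002, 0.26]
contact_force: [-0.4, -0.2, -0.4]
opening: 0.0369
grip_force: 0.0
wrist 1254 [0.0894 0.2443 0.2831]
  tube top [0.3091 0.3264]
side 14 [0.0862 0.0877 0.1814]
  tube top [0.0859 0.0959]
[0.51096083 0.01294688 0.23203563] [-0.35593018 -0.18552673 -0.4042146 ] 19.85
```

View pics/end.png

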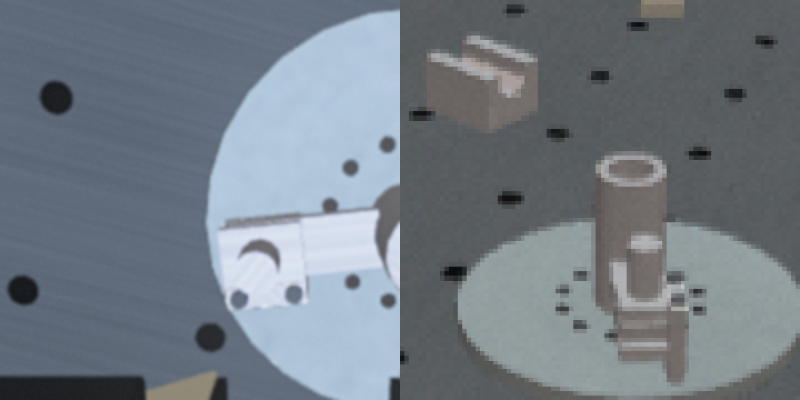

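The final picture shows the pin's head sitting on the fork, with its top at about 0.088 m against the expected 0.089 m. The tube is home and the lug is inside the fork.

```bash
python3 -c "
from h import *
print(robot.hand_in())"
```

```text
the job is handed in; nothing more can be done
None
```

The stop arm is home on the spigot with its lug against the fork's web, the locking pin is seated flat on the fork, and the job was handed in at about 20 s; the judge's verdict was not shown.

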